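# Open the card tin and slide the new pack up to it

### The arm

A 7-joint arm with a two-finger parallel gripper is mounted at the origin on a cart in front of the work surface, level with it; the furniture and walls round the work are solid. World frame = base frame: x ahead of the robot, y to its left, z up, the work surface at z = 0. Lengths are in m, angles in degrees, forces in N, time in s.
With the tool pointing down it reaches from about 0.4 to 0.85 m from the base axis. Payload 4.4 kg.
Tool frame: the origin (TCP) lies on the centre line of the jaws, within the pads' length; the fingertips stand 17 mm ahead of it and the grasp point (between the pads) lies 2 mm behind it; z points along the fingers, y is the direction in which the jaws open and shut (so a half turn about z gives the same grasp; the last joint's range is limited). The gripper opens to 94 mm and grips with 3 to 60 N. Pads are 16 mm wide; open, the fingers measure 119 mm over their backs; the gripper's body (75 mm by 177 mm) begins 78 mm behind the grasp point.
Start: joints at [-71.952, 36.005, 2.206, 86.941, -1.547, 57.084, -1.146], TCP at [0.242, 0.603, 0.222] pointing down, gripper open.
Joint ranges: [-175.42, 175.42], [-21.48, 121.26], [-71.46, 75.88], [10.55, 141.38], [-63.04, 243.04], [13.31, 113.54], [-168.57, 168.57]. Speed limits (degrees/s): [147.25, 147.25, 180, 180, 180, 180, 180].

### API

Orientations are given as a 3x3 rotation matrix whose columns are the frame's x, y, z axes.
In Python, from rig import * gives the robot as it stands.
- The arm moves only by the tool drive_tool, never from a script. Its argument "moves" is a list of rows, each a list of 5 numbers: the closure in counts, from 0 (fully open) to 255 (shut), then the shift along the tool's x, y, z in cm, then the turn about the tool's z in rad. A call has 1 to 12 rows; each row is the pose to reach, as a shift and turn from the pose measured when the call began, along the tool's axes at that moment; what a row does not reach only later rows make up. A row lasts 1/12 s, in which the tool goes at most 41.7 mm and 7.16 degrees, less where a joint would pass 70% of its speed; a pose out of reach is approached as far as the arm can. A call with a gripper value outside its range is refused whole. The fingers move at their own pace and stop on an object; "grip_force" is the grip in N (left out, the last holds). Time passes only in rows, so rows that repeat a pose let the fingers close. It gives the time, the measured TCP pose, the force and the opening at its end, in the units of the state.
- sense(): the state, without advancing time (a new reading comes with each control period).
- grab_frame(name): name is "scene" or "top" or "wrist"; returns a dict with "frame" (400x640x3 uint8, red, green, blue), "depth" (400x640 float32, m along the optical axis (not along the pixel's ray), 0 where there is no reading), "fx", "fy", "cx", "cy" (pixels), "world_to_cam" (4x4, takes a point from world to camera coordinates); the wrist camera has in their place "tool_from_camera" (4x4, takes a point from camera to tool coordinates, whose origin is the TCP and whose axes are the flange's). Camera axes: x right, y down, z forward; pixel columns grow to the right and rows downward; lengths in m; the calibration is good to about 2 mm. A picture is of the moment at which its call begins: read the wrist's pose just before it.
- job_done(): hands the job in, once; it reports no verdict.
The state is a dict: "time_s": time; "joints": joint angles; "dq": joint speeds; "joint_torque": joint torques, N m; "tool_pos": TCP position; "orientation": TCP orientation; "wrist_force": force on the tool from outside, world axes, zero at the start; "torque": the same for the moment, N m; "grip_width": finger opening in m.
Only numpy, scipy, OpenCV 4.12 (cv2) and the standard library are available. Lean on these libraries where they do the work, as an engineer would, in place of code of your own. Each camera call takes 0.05 s, during which the arm holds its last target.

### The job

Using only the fingertips, flip the green tin's hinged lid up by its brass tab and over past its balance point, so that it leans back against its stop and stays open by itself. Then push the banded pack of gift cards along the counter, without lifting it, until one of its long sides rests squarely against the tin's front wall. Leave the bell, the stamp and the card reader alone.

Things in the scene. Friction and masses are not known exactly. Their poses are not given: they have to be found in the camera images.
- card_tin: green tin box with a hinged lid, fixed to the counter, 124 (x) x 167 (y) x 62 mm high with the lid shut. Origin: centre of its underside. Its own -x axis points out of its front wall (outer face of the front wall 55 mm from the origin; the shut lid's front skirt 56 mm); the hinge line is parallel to its y axis, 59 mm behind the origin (+x) and 47 mm up. Walls and lid are 2 mm sheet; the lid is a shallow tray 15 mm deep that covers z = 47 to 62 mm when shut
- card_tin_lid (a joint): angle of the tin's lid, rad: 0 shut, growing as the front of the lid swings up and back; stop at 1.75. It turns freely: let go below about 1.4 it falls shut, beyond that it falls back against the stop and stays
- tab_edge (a point): middle of the front edge of the brass thumb tab on the lid's front skirt (it swings with the lid). The tab is a level plate 44 mm wide and 3 mm thick (rolled front edge 5.6 mm thick) that sticks out 27 mm from the skirt; with the lid shut this point lies 83 mm in front of the tin's origin and 57 mm up, and its underside is free down to the counter
- pack_centre (a point): centre of the loose banded pack of gift cards, half-way up. Solid block 82 mm (its own x axis) x 52 mm (y), 16 mm thick, lying flat on the counter in front of the tin, about 70 g, one long side roughly facing the tin; it slides under a light push
- service_bell: loose silver service bell, 84 mm across, 58 mm high, origin at the centre of its underside; not to be disturbed; it stands near a fixed 43 cm tall glass drink dispenser in a wooden tray (about x 0.46 to 0.72, y 0.09 to 0.36 m) and a fixed upright sign board (about x 0.6, y -0.1 to 0.02 m, 0.2 m tall)
- rubber_stamp: loose wooden hand stamp with red handle, 26 x 38 mm, 70 mm high, origin at the centre of its underside; not to be disturbed
- card_reader: loose black card reader, 136 (x) x 74 (y) x 26 mm, origin at the centre of its underside; not to be disturbed

How it is judged (in metres and radians):
On the way, in this order (a step that is already met when the one before it is completed fails the run):
1. the lid stands open past its balance point and no finger holds it (value of joint card_tin_lid above 1.6 rad and contact force between each of the arm, the fingers and card_tin below 0.1 N), for 0.2 s.
2. the pack has been pushed up to the tin's front wall (x of pack_centre in the frame of card_tin above -0.096 m), for 0.1 s.
At the end, for the whole second after the job is handed in: Lid open by itself, over 1.6 of 1.75 rad; pack flat and still, long side at the tin's front wall: its centre 75 to 96 mm in front of the tin's centre (81 touching), within 65 mm of the tin's middle sideways, long side parallel to the wall within 0.2 rad (value of joint card_tin_lid above 1.6 rad and x of pack_centre in the frame of card_tin between -0.096 and -0.075 m and y of pack_centre in the frame of card_tin between -0.065 and 0.065 m and angle between the x axis of pack_centre and the y axis of card_tin, either way round below 0.2 rad and height (world z) of pack_centre below 0.015 m and linear speed of card_pack below 0.01 m/s).
It fails at once if the card pack is lifted off the counter (height (world z) of pack_centre above 0.025 m).
It fails at once if the card pack is tipped (angle between pack_centre's own z axis and vertical above 0.4 rad).
It fails at once if the service bell is disturbed (distance of service_bell from where it was at the start of the episode above 0.02 m).
It fails at once if the rubber stamp is disturbed (distance of rubber_stamp from where it was at the start of the episode above 0.02 m or angle between rubber_stamp's own z axis and vertical above 0.5 rad).
It fails at once if the card reader is disturbed (distance of card_reader from where it was at the start of the episode above 0.02 m).
It also fails if it takes over 54 s, if anything falls off the work surface, if the arm or the gripper's body presses on something with over 40 N, if the wrist force passes 120 N, or if a joint passes its speed limit or range.

## Working session

There is one attempt and no reset: what is moved stays moved. The work goes in short steps, Python scripts to look and compute and a tool call to move; the robot and the scene stay as the last step left them, time stands still between calls to the robot, and variables do not carry over. Pictures are saved under pics/ and viewed, and the job is handed in when it is done.

Besides the shell and the picture viewer there is one more tool, called as name(argument=value, ...), one argument or row to a line, values as JSON. drive_tool: Moves the arm, as the interface text tells. Its arguments: {"type":"object","properties":{"moves":{"type":"array","items":{"type":"array","items":{"type":"number"}}},"grip_force":{"type":"number"}},"required":["moves"]}

```bash
mkdir -p pics; python3 - <<'E'
from rig import *
import cv2,numpy as np
s=sense();print(s['time_s'],s['tool_pos'],s['orientation'],s['wrist_force'],s['grip_width'])
for n in ["scene","top"]:
    g=grab_frame(n);cv2.imwrite(f"pics/{n}0.png",cv2.cvtColor(g["frame"],cv2.COLOR_RGB2BGR))
    np.savez(f"{n}0.npz",**g);print(n,g['fx'],g['world_to_cam'])
E
```

```text
0.0 [0.24134566 0.60286943 0.22158701] [[-9.28361956e-01  3.71676815e-01 -6.50533511e-04]
 [ 3.71677382e-01  9.28360341e-01 -1.73232644e-03]
 [-3.99360620e-05 -1.85001456e-03 -9.99998288e-01]] [ 0.06508744 -0.38732981 -0.08578437] 0.09420252598809457
scene 361.3817835231717 [[ 0.15112412 -0.98850201 -0.00502651 -0.27812263]
 [-0.75577194 -0.11226337 -0.64514007  0.44306541]
 [ 0.63715796  0.10129512 -0.76404779  0.62488185]
 [ 0.          0.          0.          1.        ]]
top 512.1004410021171 [[-0.01018001 -0.99979039 -0.01776365 -0.19793195]
 [-0.9903773   0.01253295 -0.13782496  0.5438544 ]
 [ 0.1380187   0.01618966 -0.9902973   1.12434463]
 [ 0.          0.          0.          1.        ]]
```

View pics/scene0.png

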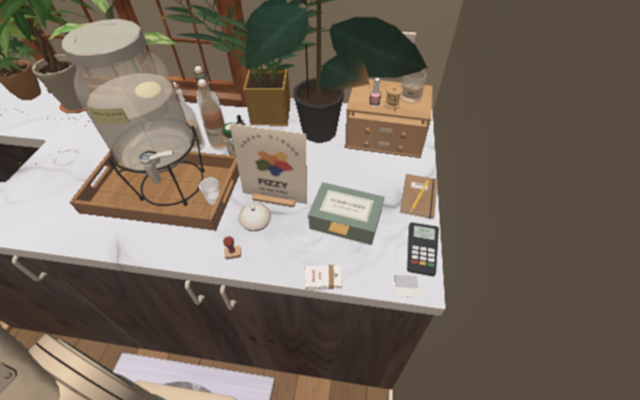

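View pics/top0.png

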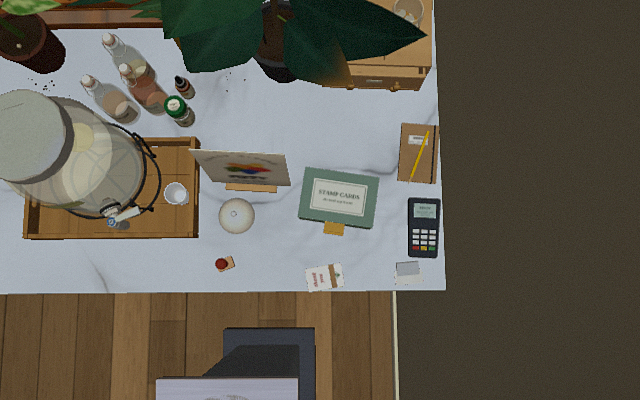

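The top view shows the tin at about px (340,198) with its tab at (334,228). The pack is at (325,277), the bell at (237,215), the stamp at (223,263) and the reader at (424,227). I'll measure these next.

```bash
cat > h.py <<'E'
import numpy as np,cv2
def cloud(g):
    d=g['depth'];v,u=np.mgrid[:d.shape[0],:d.shape[1]]
    P=np.stack([(u-g['cx'])/g['fx']*d,(v-g['cy'])/g['fy']*d,d,np.ones_like(d)],-1)
    W=P@np.linalg.inv(g['world_to_cam']).T
    W=W[...,:3];W[d==0]=np.nan
    return W
E
python3 - <<'E'
from h import *
g=np.load('top0.npz');W=cloud(g)
im=g['frame'][130:300,180:460];cv2.imwrite('pics/c0.png',cv2.cvtColor(cv2.resize(im,None,fx=2.8,fy=2.8,interpolation=cv2.INTER_CUBIC),cv2.COLOR_RGB2BGR))
def reg(name,x0,y0,x1,y1,zlo,zhi):
    S=W[y0:y1,x0:x1].reshape(-1,3);S=S[(S[:,2]>zlo)&(S[:,2]<zhi)]
    r=cv2.minAreaRect((S[:,:2]*1000).astype(np.float32));b=cv2.boxPoints(r)
    print(name,len(S),np.round(r[0],1),np.round(r[1],1),round(r[2],2),'med z',round(np.median(S[:,2]),4));print(np.round(b,0).tolist())
reg('tin',290,155,390,240,.058,.068)
reg('tab',320,222,350,240,.045,.065)
reg('pack',295,255,350,295,.011,.022)
reg('bell',210,190,262,240,.01,.08)
reg('stamp',205,248,245,280,.008,.09)
reg('reader',400,190,445,262,.015,.04)
reg('sign',185,140,295,200,.05,.3)
E
```

```text
tin 3997 [ 536.8 -251.1] [167.9 142.1] 80.48 med z 0.0633
[[453.0, -322.0], [593.0, -346.0], [621.0, -180.0], [481.0, -157.0]]
tab 256 [ 480.2 -247.4] [54.3 29.7] 81.38 med z 0.0604
[[461.0, -272.0], [491.0, -276.0], [499.0, -223.0], [470.0, -218.0]]
pack 834 [ 372.7 -220.3] [53.2 83.5] 9.83 med z 0.018
[[339.0, -184.0], [354.0, -266.0], [406.0, -257.0], [392.0, -175.0]]
bell 1047 [529.1 -22.6] [ 83.2 111.2] 76.61 med z 0.0368
[[465.0, -50.0], [574.0, -76.0], [593.0, 5.0], [485.0, 31.0]]
stamp 218 [405.6   5.9] [25.9 38.2] 19.98 med z 0.0269
[[387.0, 19.0], [400.0, -16.0], [424.0, -8.0], [411.0, 28.0]]
reader 1806 [ 478.4 -448.1] [ 73.2 145.7] 87.96 med z 0.0231
[[404.0, -482.0], [550.0, -487.0], [553.0, -414.0], [407.0, -409.0]]
sign 2684 [620.4 -27.2] [137.2 237.7] 1.65 med z 0.1456
[[548.0, 90.0], [555.0, -148.0], [692.0, -144.0], [686.0, 94.0]]
```

View pics/c0.png

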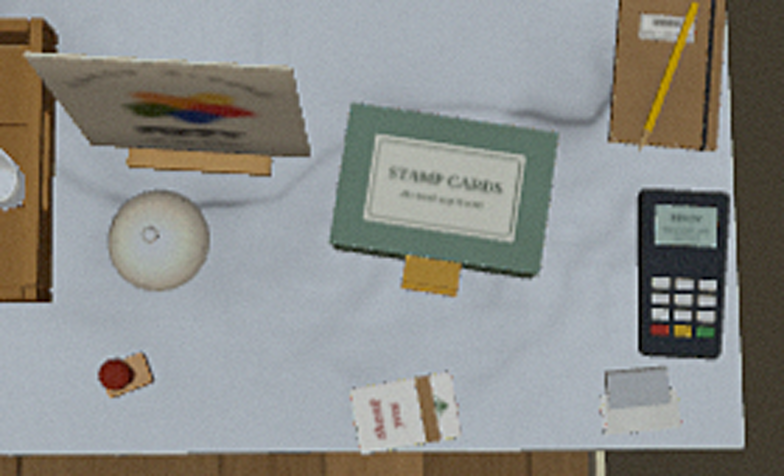

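```bash
cat >> h.py <<'E'
O=np.array([.5483,-.253]);yaw=np.deg2rad(-9.6)
X=np.array([np.cos(yaw),np.sin(yaw)]);Y=np.array([-np.sin(yaw),np.cos(yaw)])
def t2w(x,y,z): return np.r_[O+X*x+Y*y,z]
def w2t(p): d=np.asarray(p)[:2]-O; return d@X,d@Y
def shifts(s,pts,yang=80.4):
    R=np.array(s['orientation']);p=np.array(s['tool_pos'])
    a=np.degrees(np.arctan2(R[1,1],R[0,1]))
    print('t',s['time_s'],'pos',p.round(4),'tin',np.round(w2t(p),4),'jaw ang',a.round(2),'turn',np.deg2rad(-(yang-a)).round(3),'F',np.round(s['wrist_force'],1),'w',round(s['grip_width'],4))
    for q in pts: print(np.round(R.T@(np.array(q)-p)*100,2).tolist())
E
python3 - <<'E'
from rig import *
from h import *
shifts(sense(),[(.4,.05,.222),t2w(-.073,0,.2)])
E
```

```text
t 0.1 pos [0.2413 0.6029 0.2217] tin [-0.4454  0.7928] jaw ang 68.18 turn -0.213 F [ 0.5 -0.3  0.1] w 0.0937
[-35.28, -45.44, 0.04]
[-53.17, -69.6, 2.28]
```

drive_tool(
  moves=[
    [0,-1.5,-1.9,0,0],
    [0,-4,-5,0,-0.03],
    [0,-6.5,-8.2,0,-0.06],
    [0,-9,-11.4,0,-0.1],
    [0,-11.5,-14.6,0,-0.13],
    [0,-14,-17.8,0,-0.16],
    [0,-16.5,-21,0,-0.2],
    [0,-19,-24.3,0,-0.213],
    [0,-21.5,-27.6,0,-0.213],
    [0,-24,-30.9,0,-0.213],
    [0,-26.5,-34.1,0,-0.213],
    [0,-29,-37.3,0,-0.213],
  ],
)

```text
time_s: 1.1
tool_pos: [0.3719, 0.1469, 0.2223]
orientation: [[-0.986, 0.167, -0.001], [0.167, 0.986, -0.002], [0.0, -0.002, -1.0]]
wrist_force: [1.3, 0.3, 0.1]
grip_width: 0.0941
```

```bash
python3 - <<'E'
from rig import *
from h import *
shifts(sense(),[(.4,.05,.222),t2w(-.073,0,.2)])
E
```

```text
t 1.1 pos [0.3719 0.1469 0.2223] tin [-0.2407  0.3649] jaw ang 80.4 turn 0.0 F [1.3 0.3 0.1] w 0.0941
[-4.39, -9.08, 0.05]
[-16.77, -36.48, 2.28]
```

drive_tool(
  moves=[
    [0,-1.5,-3.2,0,0],
    [0,-3,-6.4,0,0],
    [0,-4.6,-9.7,0,0],
    [0,-6.1,-13,0,0],
    [0,-7.6,-16.3,0,0],
    [0,-9.2,-19.6,0,0],
    [0,-10.7,-22.9,0,0],
    [0,-12.2,-26.2,0,0],
    [0,-13.7,-29.5,0,0],
    [0,-15.2,-32.8,0,0.5],
    [0,-16.5,-35.6,1,0],
    [0,-16.8,-36.5,2,0],
  ],
)

```text
time_s: 2.1
tool_pos: [0.4775, -0.247, 0.2028]
orientation: [[-0.986, 0.167, 0.002], [0.167, 0.986, -0.006], [-0.003, -0.005, -1.0]]
wrist_force: [-0.4, -0.2, 0.4]
grip_width: 0.0941
```

```bash
python3 - <<'E'
from rig import *
from h import *
s=sense();shifts(s,[t2w(-.073,0,.065)])
g=grab_frame("wrist");cv2.imwrite("pics/w1.png",cv2.cvtColor(g["frame"],cv2.COLOR_RGB2BGR));np.savez('w1.npz',**g);print(g['tool_from_camera'])
R=np.array(s['orientation']);p=np.array(s['tool_pos'])
T=np.eye(4);T[:3,:3]=R;T[:3,3]=p
d=dict(g);d['world_to_cam']=np.linalg.inv(T@g['tool_from_camera']);W=cloud(d)
f=g['frame'].astype(int)
m=(f[...,0]-f[...,2]>60)&(np.abs(W[...,2]-.059)<.012)
v,u=np.nonzero(m);S=W[m];print(len(S),u.min(),u.max(),v.min(),v.max())
t=np.array([w2t(q) for q in S]);print(np.percentile(t,[2,50,98],axis=0),np.percentile(S[:,2],[2,50,98]))
E
```

```text
t 2.1 pos [ 0.4775 -0.247   0.2028] tin [-0.0708 -0.0059] jaw ang 80.36 turn -0.001 F [-0.4 -0.2  0.4] w 0.0941
[0.26, 0.66, 13.78]
[[-2.46851128e-04 -9.57457771e-01 -2.88573310e-01  8.27393670e-02]
 [ 9.99999955e-01 -1.86695350e-04 -2.35982332e-04 -2.43949091e-05]
 [ 1.72067823e-04 -2.88573355e-01  9.57457774e-01 -1.62898958e-01]
 [ 0.00000000e+00  0.00000000e+00  0.00000000e+00  1.00000000e+00]]
2590 305 636 64 275
[[-0.19088438 -0.0211436 ]
 [-0.07150107  0.23287101]
 [ 0.02163107  0.3374912 ]] [0.04979846 0.05870434 0.06968815]
```

View pics/w1.png

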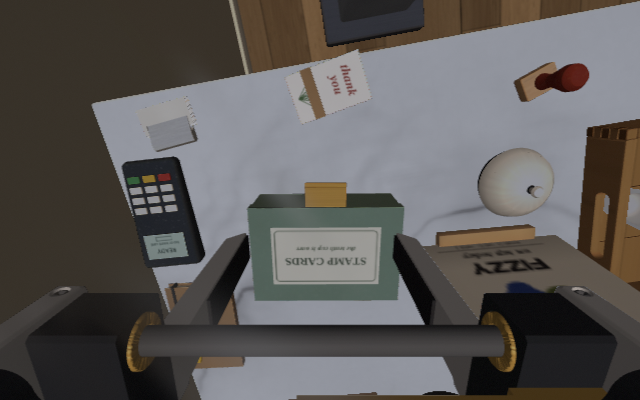

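The tab shows at px (326,195), with its front edge along row 182. I'll measure just that patch.

```bash
python3 - <<'E'
from rig import *
from h import *
g=np.load('w1.npz');s=sense();shifts(s,[t2w(-.073,0,.065)])
T=np.eye(4);T[:3,:3]=s['orientation'];T[:3,3]=s['tool_pos']
d=dict(g);d['world_to_cam']=np.linalg.inv(T@g['tool_from_camera']);W=cloud(d)
f=g['frame'].astype(int)
def st(n,m,sl):
    S=W[sl][m[sl]];t=np.array([w2t(q) for q in S]);print(n,len(S),np.percentile(t,[1,50,99],axis=0).round(4).tolist(),np.percentile(S[:,2],[2,50,98]).round(4))
st('tab',f[...,0]-f[...,2]>50,np.s_[178:210,298:354])
st('lid',(f[...,1]>f[...,0]+5)&(W[...,2]>.055),np.s_[195:232,245:410])
st('pack',(W[...,2]>.01)&(W[...,2]<.025),np.s_[45:128,280:378])
S=W[45:128,280:378];S=S[(S[...,2]>.01)&(S[...,2]<.025)]
print(cv2.minAreaRect((S[:,:2]*1000).astype(np.float32)))
E
```

```text
t 2.15 pos [ 0.4756 -0.2457  0.2005] tin [-0.0728 -0.0049] jaw ang 80.1 turn -0.005 F [-0.8 -1.7 -0.5] w 0.0942
[-0.01, 0.54, 13.55]
tab 983 [[nan, nan], [nan, nan], [nan, nan]] [nan nan nan]
lid 3316 [[-0.058, -0.0836], [-0.0462, -0.0002], [-0.0313, 0.0805]] [0.0588 0.0602 0.0616]
pack 3966 [[-0.2142, -0.0405], [-0.1812, 0.0026], [-0.1476, 0.0452]] [0.0135 0.016  0.0177]
((370.51617431640625, -220.271484375), (53.394813537597656, 83.7733383178711), 9.553217887878418)
```

```bash
python3 - <<'E'
from rig import *
from h import *
g=np.load('w1.npz');s=sense()
T=np.eye(4);T[:3,:3]=s['orientation'];T[:3,3]=s['tool_pos']
d=dict(g);d['world_to_cam']=np.linalg.inv(T@g['tool_from_camera']);W=cloud(d)
f=g['frame'].astype(int);S=W[178:210,298:354][(f[...,0]-f[...,2]>50)[178:210,298:354]];S=S[(S[:,2]>.045)&(S[:,2]<.07)]
t=np.array([w2t(q) for q in S]);print(len(S),np.percentile(t,[1,50,99],axis=0).round(4).tolist(),np.percentile(S[:,2],[2,50,98]).round(4))
E
```

```text
972 [[-0.0841, -0.0223], [-0.0715, -0.0012], [-0.0585, 0.02]] [0.0559 0.0575 0.0592]
```

drive_tool(
  moves=[
    [0,0,0.5,2,-0.005],
    [0,0,0.5,4.5,-0.005],
    [0,0,0.5,7,-0.005],
    [0,0,0.5,9,-0.005],
    [0,0,0.5,10,-0.005],
    [0,0,0.5,10,-0.005],
  ],
)

```text
time_s: 2.65
tool_pos: [0.4746, -0.239, 0.0985]
orientation: [[-0.986, 0.166, -0.007], [0.166, 0.986, -0.0], [0.007, -0.002, -1.0]]
wrist_force: [0.2, -0.1, 1.5]
grip_width: 0.0939
```

```bash
python3 - <<'E'
from rig import *
from h import *
s=sense();shifts(s,[t2w(-.073,0,.065)])
g=grab_frame("wrist");cv2.imwrite("pics/w2.png",cv2.cvtColor(g["frame"],cv2.COLOR_RGB2BGR))
E
```

```text
t 2.65 pos [ 0.4746 -0.239   0.0985] tin [-0.075   0.0015] jaw ang 80.42 turn 0.0 F [ 0.2 -0.1  1.5] w 0.0939
[-0.23, -0.15, 3.35]
```

View pics/w2.png

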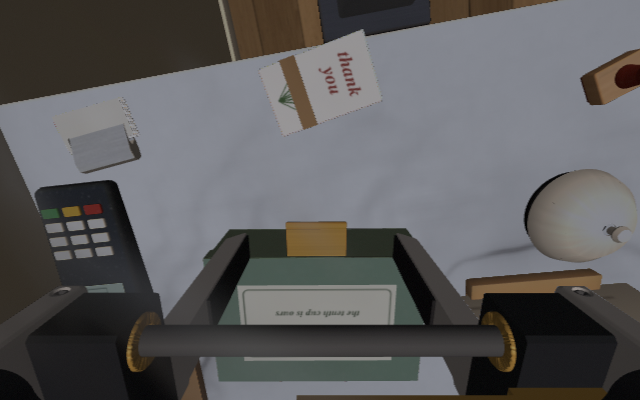

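The fingers straddle the tab (px 317,238) evenly. I'll lower and close lightly.

drive_tool(
  moves=[
    [0,-0.1,-0.25,1.2,0],
    [0,-0.15,-0.25,2.4,0],
    [0,-0.15,-0.25,3.3,0],
    [60,-0.15,-0.25,3.3,0],
    [110,-0.15,-0.25,3.3,0],
    [150,-0.15,-0.25,3.3,0],
    [170,-0.15,-0.25,3.3,0],
    [170,-0.15,-0.25,3.3,0],
    [170,-0.15,-0.25,3.3,0],
    [170,-0.15,-0.25,3.3,0],
  ],
  grip_force=12,
)

```text
time_s: 3.53
tool_pos: [0.4766, -0.2426, 0.0672]
orientation: [[-0.986, 0.167, -0.004], [0.167, 0.986, -0.002], [0.004, -0.003, -1.0]]
wrist_force: [0.2, -0.1, -0.6]
grip_width: 0.0508
```

```bash
python3 - <<'E'
from rig import *
from h import *
s=sense();shifts(s,[])
g=grab_frame("wrist");cv2.imwrite("pics/w3.png",cv2.cvtColor(g["frame"],cv2.COLOR_RGB2BGR))
tx,ty=w2t(s['tool_pos']);z=s['tool_pos'][2]
# P = tcp-8mm ; arc
dz=z-.057; v=np.array([tx-.059,.010]);r=np.hypot(*v);a0=np.arctan2(v[1],v[0])
R=np.array(s['orientation']);p=np.array(s['tool_pos'])
for th in np.arange(0.1,1.75,.1):
    q=t2w(.059+r*np.cos(a0-th),ty,.047+r*np.sin(a0-th)+dz);print(round(th,2),(R.T@(q-p)*100).round(2).tolist())
E
```

```text
t 3.5333 pos [ 0.4766 -0.2426  0.0672] tin [-0.0724 -0.0017] jaw ang 80.41 turn 0.0 F [ 0.2 -0.1 -0.6] w 0.0508
0.1 [-0.16, -0.0, -1.31]
0.2 [-0.45, -0.01, -2.59]
0.3 [-0.87, -0.01, -3.84]
0.4 [-1.41, -0.01, -5.04]
0.5 [-2.06, -0.02, -6.19]
0.6 [-2.83, -0.02, -7.26]
0.7 [-3.7, -0.02, -8.24]
0.8 [-4.67, -0.03, -9.14]
0.9 [-5.71, -0.03, -9.94]
1.0 [-6.84, -0.03, -10.62]
1.1 [-8.03, -0.03, -11.2]
1.2 [-9.26, -0.03, -11.65]
1.3 [-10.54, -0.03, -11.97]
1.4 [-11.84, -0.04, -12.17]
1.5 [-13.16, -0.04, -12.23]
1.6 [-14.47, -0.04, -12.16]
1.7 [-15.78, -0.04, -11.96]
```

View pics/w3.png

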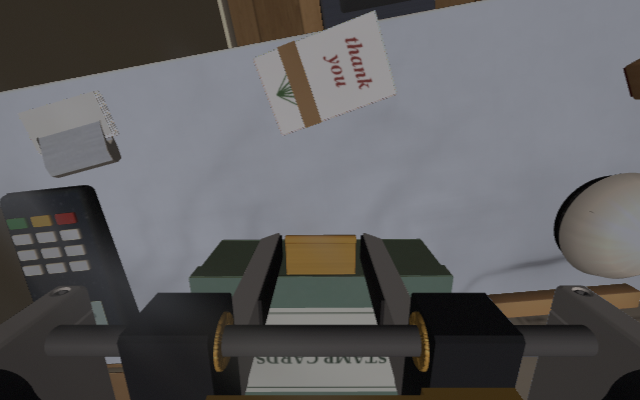

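drive_tool(
  moves=[
    [170,0,0,0,0],
    [170,0,0,0,0],
    [170,0,0,0,0],
    [170,0,0,0,0],
  ],
  grip_force=12,
)

```text
time_s: 3.92
tool_pos: [0.4765, -0.243, 0.0671]
orientation: [[-0.986, 0.167, -0.005], [0.167, 0.986, -0.002], [0.004, -0.003, -1.0]]
wrist_force: [0.1, -1.3, -0.4]
grip_width: 0.0438
```

Gripped on the 44 mm tab. I'll lift slowly along the arc to about 0.4 rad and check that the tab follows.

drive_tool(
  moves=[
    [170,-0.05,0,-0.6,0],
    [170,-0.15,0,-1.3,0],
    [170,-0.3,0,-1.95,0],
    [170,-0.45,0,-2.6,0],
    [170,-0.65,0,-3.2,0],
    [170,-0.87,0,-3.84,0],
    [170,-1.13,0,-4.45,0],
    [170,-1.41,0,-5.04,0],
    [170,-1.41,0,-5.04,0],
  ],
  grip_force=12,
)

```text
time_s: 4.67
tool_pos: [0.4912, -0.2454, 0.1186]
orientation: [[-0.986, 0.166, -0.004], [0.166, 0.986, -0.003], [0.003, -0.003, -1.0]]
wrist_force: [-0.7, -0.3, -1.9]
grip_width: 0.0435
```

```bash
cat > arc.py <<'E'
from rig import *
from h import *
import sys
s=sense();shifts(s,[])
for n in sys.argv[2:]:
    g=grab_frame(n);cv2.imwrite(f"pics/{n}_{sys.argv[1]}.png",cv2.cvtColor(g["frame"],cv2.COLOR_RGB2BGR))
R=np.array(s['orientation']);p=np.array(s['tool_pos'])
r=np.hypot(-.1314,.010);a0=np.arctan2(.010,-.1314)
for th in np.arange(0.4,1.75,.1):
    q=t2w(.059+r*np.cos(a0-th),-.0017,.047+r*np.sin(a0-th)+.0102);print(round(th,2),(R.T@(q-p)*100).round(2).tolist())
E
python3 arc.py a wrist scene
```

```text
t 4.6667 pos [ 0.4912 -0.2454  0.1186] tin [-0.0575 -0.002 ] jaw ang 80.42 turn 0.0 F [-0.7 -0.3 -1.9] w 0.0435
0.4 [0.06, 0.03, 0.11]
0.5 [-0.6, 0.03, -1.03]
0.6 [-1.37, 0.02, -2.1]
0.7 [-2.24, 0.02, -3.09]
0.8 [-3.2, 0.02, -3.99]
0.9 [-4.25, 0.01, -4.78]
1.0 [-5.38, 0.01, -5.47]
1.1 [-6.57, 0.01, -6.04]
1.2 [-7.8, 0.01, -6.49]
1.3 [-9.08, 0.0, -6.81]
1.4 [-10.38, 0.0, -7.01]
1.5 [-11.7, 0.0, -7.07]
1.6 [-13.02, 0.0, -7.0]
1.7 [-14.32, 0.0, -6.8]
```

View pics/wrist_a.png

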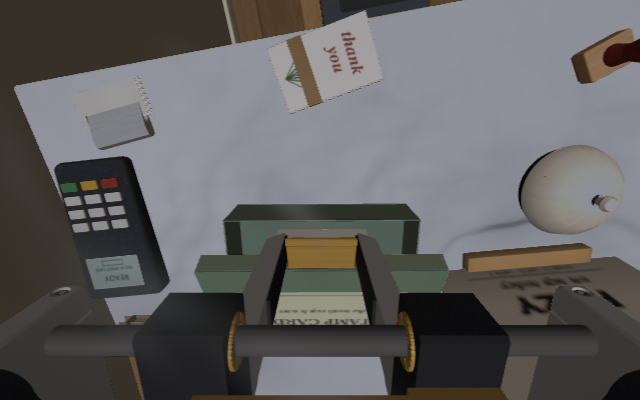

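View pics/scene_a.png

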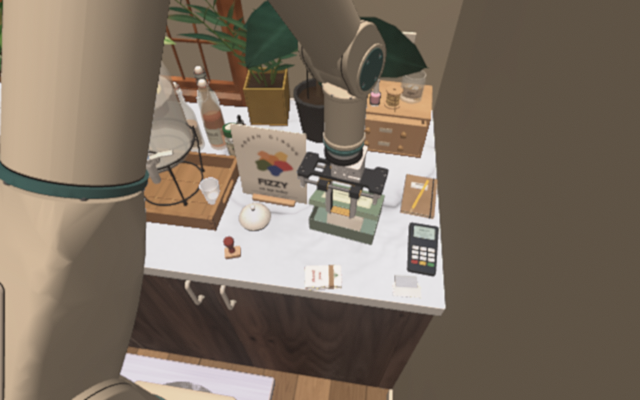

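The lid is up about 0.4 rad: in the wrist view the tab at (320,250) is held between the tips and the open rim shows at row 215. I'll continue along the arc.

drive_tool(
  moves=[
    [170,-0.6,0,-1.03,0],
    [170,-1.37,0,-2.1,0],
    [170,-2.24,0,-3.1,0],
    [170,-3.2,0,-4,0],
    [170,-4.25,0,-4.8,0],
    [170,-5.38,0,-5.47,0],
    [170,-6.57,0,-6.04,0],
    [170,-7.8,0,-6.5,0],
    [170,-9.08,0,-6.81,0],
    [170,-10.4,0,-7.0,0],
    [170,-10.4,0,-7.0,0],
  ],
  grip_force=12,
)

```text
time_s: 5.68
tool_pos: [0.596, -0.2624, 0.188]
orientation: [[-0.986, 0.166, -0.002], [0.166, 0.986, -0.003], [0.001, -0.003, -1.0]]
wrist_force: [-1.7, -0.4, 6.8]
grip_width: 0.0436
```

```bash
python3 arc.py b wrist scene
```

```text
t 5.6833 pos [ 0.596  -0.2624  0.188 ] tin [ 0.0486 -0.0013] jaw ang 80.47 turn 0.001 F [-1.7 -0.4  6.8] w 0.0436
0.4 [10.67, -0.01, 7.05]
0.5 [10.01, -0.01, 5.91]
0.6 [9.24, -0.01, 4.84]
0.7 [8.37, -0.02, 3.86]
0.8 [7.4, -0.02, 2.96]
0.9 [6.35, -0.03, 2.17]
1.0 [5.22, -0.03, 1.49]
1.1 [4.03, -0.03, 0.92]
1.2 [2.79, -0.04, 0.47]
1.3 [1.52, -0.04, 0.15]
1.4 [0.21, -0.04, -0.04]
1.5 [-1.1, -0.04, -0.1]
1.6 [-2.42, -0.04, -0.03]
1.7 [-3.72, -0.04, 0.17]
```

View pics/wrist_b.png

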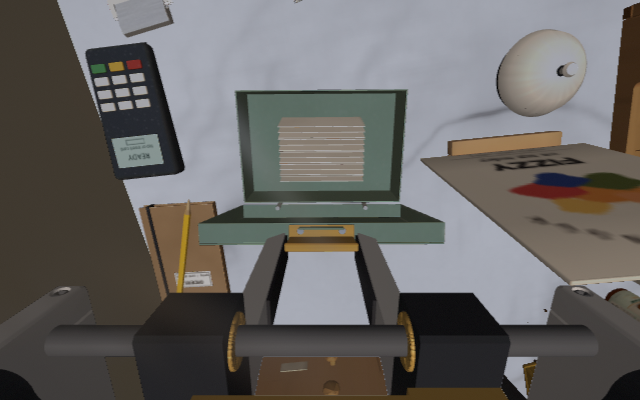

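View pics/scene_b.png

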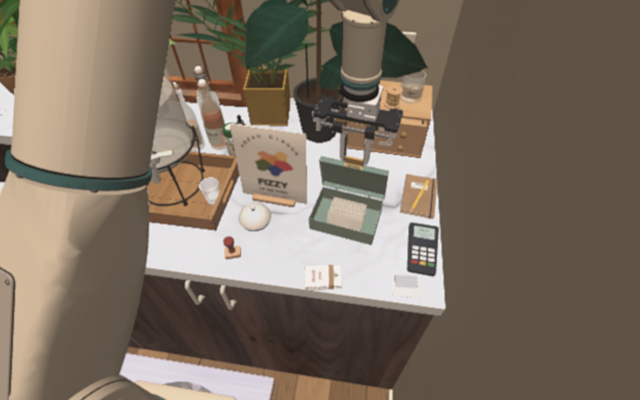

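The lid is at about 1.4 rad. I'll check the space behind (cabinet, plant) before the last stretch.

```bash
python3 - <<'E'
from h import *
for n in ['top0','scene0']:
    W=cloud(np.load(n+'.npz')).reshape(-1,3)
    for y0 in np.arange(-.45,-.05,.05):
        m=(W[:,1]>y0)&(W[:,1]<y0+.05)&(W[:,2]>.12)&(W[:,0]>.5)
        S=W[m]; 
        if len(S): i=S[:,0].argmin(); print(n,y0.round(2),'min x',S[i].round(3),np.percentile(S[:,0],2).round(3))
E
```

```text
top0 -0.45 min x [ 0.791 -0.439  0.131] 0.793
top0 -0.4 min x [ 0.779 -0.38   0.123] 0.789
top0 -0.35 min x [ 0.772 -0.304  0.291] 0.777
top0 -0.3 min x [ 0.718 -0.268  0.301] 0.723
top0 -0.25 min x [ 0.722 -0.25   0.29 ] 0.728
top0 -0.2 min x [ 0.736 -0.197  0.271] 0.746
top0 -0.15 min x [ 0.596 -0.142  0.124] 0.599
top0 -0.1 min x [ 0.599 -0.1    0.123] 0.602
scene0 -0.45 min x [ 0.79  -0.417  0.137] 0.792
scene0 -0.4 min x [ 0.782 -0.35   0.291] 0.791
scene0 -0.35 min x [ 0.773 -0.311  0.288] 0.778
scene0 -0.3 min x [ 0.718 -0.273  0.3  ] 0.728
scene0 -0.25 min x [ 0.72  -0.248  0.289] 0.731
scene0 -0.2 min x [ 0.736 -0.197  0.269] 0.75
scene0 -0.15 min x [ 0.593 -0.139  0.123] 0.597
scene0 -0.1 min x [ 0.596 -0.098  0.125] 0.6
```

drive_tool(
  moves=[
    [170,-0.9,0,-0.2,0],
    [170,-1.8,0,-0.2,0],
    [170,-2.4,0,-0.15,0],
    [170,-2.4,0,-0.15,0],
    [90,-2.4,0,-0.15,0],
    [40,-2.4,0,-0.15,0],
    [0,-2.4,0,-0.2,0],
    [0,-2.4,0,-0.3,0],
    [0,-2.4,0,-0.5,0],
    [0,-2.4,0,-1.0,0],
  ],
  grip_force=12,
)

```text
time_s: 6.62
tool_pos: [0.6175, -0.2658, 0.1974]
orientation: [[-0.986, 0.166, -0.004], [0.166, 0.986, -0.002], [0.004, -0.002, -1.0]]
wrist_force: [-0.1, 0.1, 0.2]
grip_width: 0.0805
```

```bash
python3 arc.py c wrist scene
```

```text
t 6.6167 pos [ 0.6175 -0.2658  0.1974] tin [ 0.0703 -0.0011] jaw ang 80.43 turn 0.001 F [-0.1  0.1  0.2] w 0.0805
0.4 [12.81, -0.04, 8.04]
0.5 [12.16, -0.04, 6.9]
0.6 [11.39, -0.04, 5.83]
0.7 [10.52, -0.04, 4.84]
0.8 [9.55, -0.05, 3.94]
0.9 [8.5, -0.05, 3.14]
1.0 [7.38, -0.05, 2.46]
1.1 [6.19, -0.05, 1.89]
1.2 [4.96, -0.06, 1.44]
1.3 [3.68, -0.06, 1.11]
1.4 [2.38, -0.06, 0.92]
1.5 [1.06, -0.06, 0.85]
1.6 [-0.25, -0.06, 0.92]
1.7 [-1.56, -0.06, 1.12]
```

View pics/wrist_c.png

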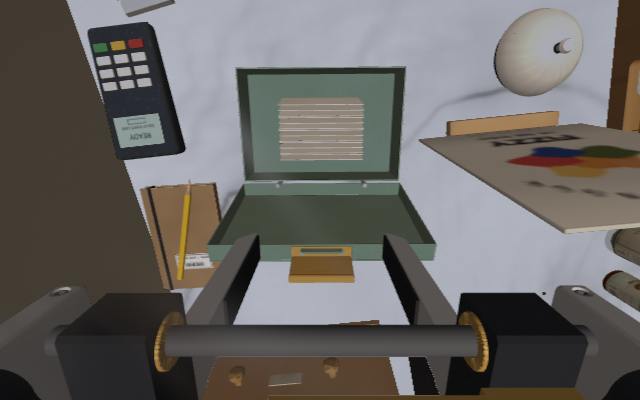

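View pics/scene_c.png

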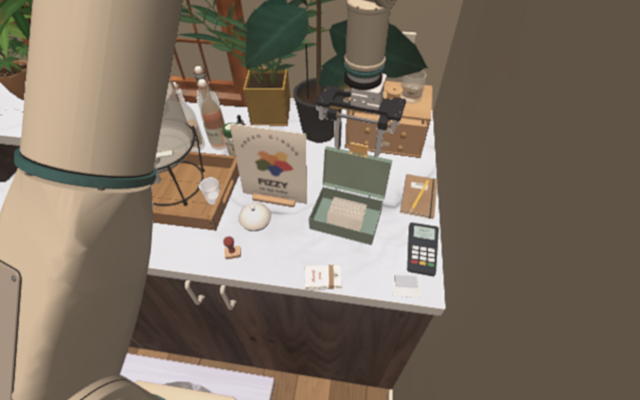

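The lid rests back at its stop: the tab at wrist px (321,265) is clear of the fingers. I'll lift away and go to behind the pack.

```bash
python3 - <<'E'
from rig import *
from h import *
a=np.deg2rad(10)
n=np.array([np.cos(a),np.sin(a)]);c=np.array([.3715,-.2203])
b=c-n*(.026+.008+.011);print(b,np.hypot(*b))
shifts(sense(),[np.r_[b,.20]],100)
E
```

```text
[ 0.32718365 -0.22811417] 0.39885487987066054
t 6.7167 pos [ 0.6185 -0.2664  0.1989] tin [ 0.0715 -0.0015] jaw ang 80.42 turn -0.342 F [ 0.5 -1.  -0. ] w 0.0884
[29.36, -1.07, -0.08]
```

drive_tool(
  moves=[
    [0,0,0,-1.5,0],
    [0,0.2,0,-3,0],
    [0,1.0,0,-3.8,0],
    [0,3.5,0,-3.8,0],
    [0,7,0,-3.8,0],
    [0,10.5,0,-3.8,0],
    [0,14,0,-3.5,-0.05],
    [0,17,0,-3,-0.1],
    [0,20,0,-2,-0.2],
    [90,22.5,0,-1,-0.3],
    [120,24,0,0,-0.34],
    [120,24,0,0,-0.342],
  ],
)

```text
time_s: 7.72
tool_pos: [0.3766, -0.2251, 0.1981]
orientation: [[-0.985, -0.173, -0.007], [-0.173, 0.985, -0.001], [0.007, 0.001, -1.0]]
wrist_force: [-0.0, 0.6, -0.8]
grip_width: 0.0777
```

```bash
python3 - <<'E'
from rig import *
from h import *
b=np.array([.3272,-.2281])
shifts(sense(),[np.r_[b,.20],np.r_[b,.025]],100)
for n in ("top","wrist"):
    g=grab_frame(n);cv2.imwrite(f"pics/{n}_d.png",cv2.cvtColor(g["frame"],cv2.COLOR_RGB2BGR))
    np.savez(n+'_d.npz',**g)
E
```

```text
t 7.7167 pos [ 0.3766 -0.2251  0.1981] tin [-0.174  -0.0012] jaw ang 99.96 turn -0.001 F [-0.   0.6 -0.8] w 0.0777
[4.91, 0.56, -0.15]
[4.79, 0.55, 17.35]
```

View pics/top_d.png

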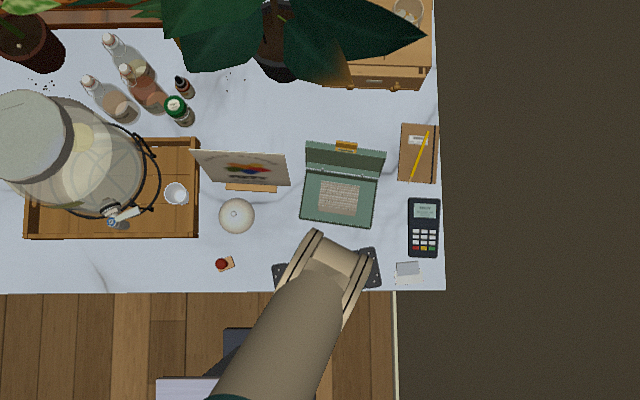

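View pics/wrist_d.png

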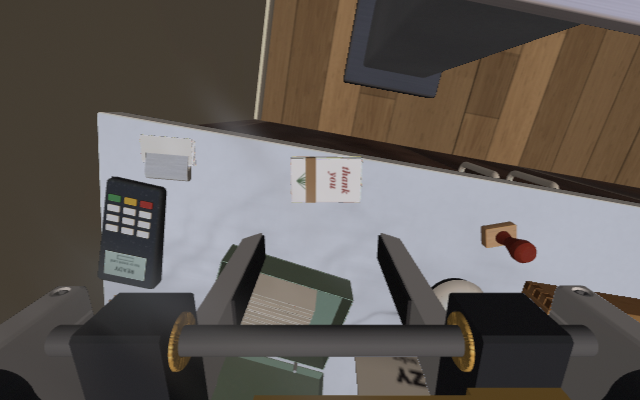

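The lid stays open (tab at top px (346,147)). The pack at wrist px (326,180) lines up with the jaws. Next I move behind it.

drive_tool(
  moves=[
    [120,1.5,0.2,0,0],
    [120,3,0.4,0,0],
    [120,4.3,0.5,0,0],
    [120,4.9,0.55,0,0],
    [120,4.9,0.55,0,0],
    [120,4.9,0.55,0,0],
  ],
)

```text
time_s: 8.32
tool_pos: [0.3338, -0.2301, 0.2]
orientation: [[-0.985, -0.172, 0.001], [-0.172, 0.985, -0.004], [-0.0, -0.004, -1.0]]
wrist_force: [-0.5, -0.1, 0.3]
grip_width: 0.0498
```

```bash
cat > pk.py <<'E'
from rig import *
from h import *
import sys
s=sense();T=np.eye(4);T[:3,:3]=s['orientation'];T[:3,3]=s['tool_pos']
b=np.array([.3272,-.2281]);shifts(s,[np.r_[b,.2],np.r_[b,.025]],100)
print('joints',np.round(s['joints'],1))
g=grab_frame('wrist');cv2.imwrite(f"pics/wrist_{sys.argv[1]}.png",cv2.cvtColor(g["frame"],cv2.COLOR_RGB2BGR))
d=dict(g);d['world_to_cam']=np.linalg.inv(T@g['tool_from_camera']);W=cloud(d)
m=(W[...,2]>.010)&(W[...,2]<.024)
k,l,st,c=cv2.connectedComponentsWithStats(m.astype(np.uint8))
for i in range(1,k):
    if st[i,4]>500:
        S=W[l==i];r=cv2.minAreaRect((S[:,:2]*1000).astype(np.float32));print(st[i],np.round(r[0],1),np.round(r[1],1),round(r[2],1),'tin',np.round(w2t(np.array(r[0])/1000),4))
E
python3 pk.py e
```

```text
t 8.3167 pos [ 0.3338 -0.2301  0.2   ] tin [-0.2153 -0.0132] jaw ang 99.9 turn -0.002 F [-0.5 -0.1  0.3] w 0.0498
[0.62, 0.31, -0.0]
[0.62, 0.38, 17.5]
joints [ 28.5  18.5   2.5 125.3  -1.1  36.1 131.7]
[  76    0   26  325 2907] [ 387. -501.] [  4. 401.] 90.0 tin [-0.1177 -0.2714]
[557   0  83  18 756] [98.5 16.5] [14.1 88.4] 0.4 tin [-0.4885  0.1907]
[148 195  43  21 591] [ 394.4 -410.5] [22.9 50. ] 3.6 tin [-0.1255 -0.1809]
[ 288  194   70   43 2866] [ 373.3 -222.6] [53.4 83.7] 9.8 tin [-0.1776  0.0008]
[ 104  212   64   91 3535] [ 474.8 -448.5] [ 71.8 120.2] 86.6 tin [-0.0399 -0.205 ]
[474 255  33  25 521] [405.3   3.1] [26.5 38.6] 20.0 tin [-0.1837  0.2287]
[109 357  23  43 665] [ 679.9 -475.6] [81.6 31.7] 11.0 tin [ 0.1669 -0.1975]
```

View pics/wrist_e.png

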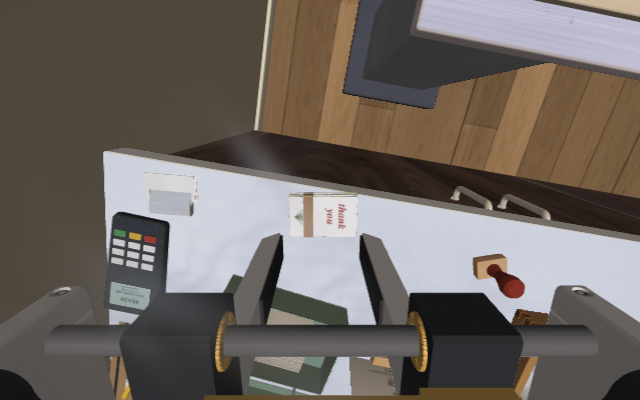

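drive_tool(
  moves=[
    [120,0.5,0.1,1,0],
    [120,0.7,0.1,3,0],
    [120,0.7,0.1,5,0],
    [120,0.7,0.1,7,0],
    [120,0.7,0.1,9,0],
    [120,0.7,0.1,11,0],
    [120,0.7,0.1,12.5,0],
    [120,0.7,0.1,13,0],
    [120,0.7,0.1,13,0],
  ],
)

```text
time_s: 9.12
tool_pos: [0.3272, -0.2298, 0.0684]
orientation: [[-0.985, -0.173, -0.004], [-0.173, 0.985, -0.001], [0.004, -0.0, -1.0]]
wrist_force: [-0.5, -0.0, 0.4]
grip_width: 0.0496
```

```bash
python3 pk.py f
```

```text
t 9.1167 pos [ 0.3272 -0.2298  0.0684] tin [-0.2219 -0.014 ] jaw ang 99.96 turn -0.001 F [-0.5 -0.   0.4] w 0.0496
[0.03, 0.16, -13.16]
[-0.04, 0.17, 4.34]
joints [ 33.8  34.   -4.1 132.8  10.3  13.7 120.3]
[ 271  245  100   64 5277] [ 373.2 -222.5] [55.  82.5] 10.0 tin [-0.1777  0.0008]
[  57  248   66   29 1337] [ 394.3 -410.9] [22.5 51.5] 5.3 tin [-0.1255 -0.1813]
[   1  270   85   53 1699] [ 423.8 -457.1] [34.9 76.9] 32.4 tin [-0.0887 -0.222 ]
[247 377  65  18 564] [ 496.1 -239.7] [60.6  4.6] 81.9 tin [-0.0537  0.0044]
```

View pics/wrist_f.png

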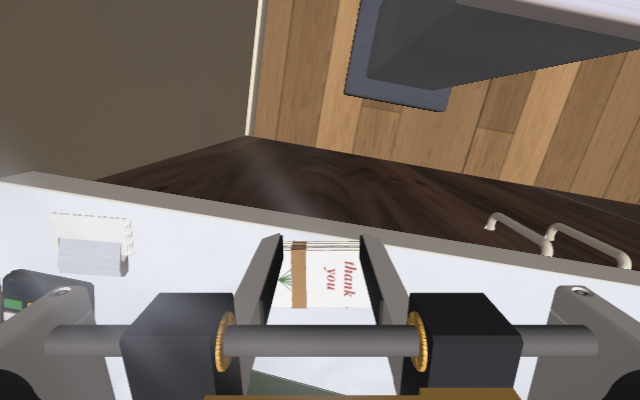

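Joint 6 is almost at its lower limit here (13.7°), so standing behind the pack is out of reach. I'll back off, turn the jaws 90° and straddle the pack across its width. Then I can push it outward with the near finger first, with the TCP well inside reach.

drive_tool(
  moves=[
    [120,-0.5,0,-1.5,0],
    [60,-1.5,0,-3,0.1],
    [0,-3,0,-5,0.2],
    [0,-4.5,0,-6,0.3],
    [0,-5.8,0,-7,0.4],
    [0,-5.8,0,-7,0.52],
    [0,-5.8,0,-7,0.65],
    [0,-5.8,0,-7,0.77],
    [0,-5.8,0,-7,0.9],
    [0,-5.8,0,-7,1.02],
    [0,-5.8,0,-7,1.15],
    [0,-5.8,0,-7,1.27],
  ],
)

```text
time_s: 10.17
tool_pos: [0.386, -0.2199, 0.1389]
orientation: [[-0.452, 0.892, -0.001], [0.892, 0.452, -0.002], [-0.001, -0.001, -1.0]]
wrist_force: [0.7, -0.2, -0.4]
grip_width: 0.094
```

drive_tool(
  moves=[
    [0,0,0,0,0.12],
    [0,0,0,0,0.24],
    [0,0,0,0,0.3],
    [0,0,0,0,0.3],
    [0,0,0,0,0.3],
  ],
)

```text
time_s: 10.58
tool_pos: [0.3871, -0.2197, 0.1391]
orientation: [[-0.171, 0.985, 0.001], [0.985, 0.171, -0.002], [-0.002, 0.0, -1.0]]
wrist_force: [0.3, -1.3, -0.3]
grip_width: 0.0938
```

```bash
cat > pk2.py <<'E'
from rig import *
from h import *
import sys
s=sense();T=np.eye(4);T[:3,:3]=s['orientation'];T[:3,3]=s['tool_pos']
n=np.array([np.cos(np.deg2rad(10)),np.sin(np.deg2rad(10))]);c=np.array([.3730,-.2220])
shifts(s,[np.r_[c+n*.013,.024]],10)
print('joints',np.round(s['joints'],1))
for k in ('wrist','scene','top'):
    g=grab_frame(k);cv2.imwrite(f"pics/{k}_{sys.argv[1]}.png",cv2.cvtColor(g["frame"],cv2.COLOR_RGB2BGR))
    if k=='scene':continue
    d=dict(g)
    if k=='wrist': d['world_to_cam']=np.linalg.inv(T@g['tool_from_camera'])
    W=cloud(d)
    t=(W[...,:2]-O)@np.c_[X,Y]
    m=(W[...,2]>.010)&(W[...,2]<.024)&(t[...,0]>-.24)&(t[...,0]<-.05)&(abs(t[...,1])<.09)
    kk,l,st,cc=cv2.connectedComponentsWithStats(m.astype(np.uint8))
    for i in range(1,kk):
        if st[i,4]>120:
            S=W[l==i];r=cv2.minAreaRect((S[:,:2]*1000).astype(np.float32));print(k,st[i],np.round(r[0],1),np.round(r[1],1),round(r[2],1),'tin',np.round(w2t(np.array(r[0])/1000),4))
    if k=='top':
        f=g['frame'].astype(int);m=(t[...,0]>.045)&(t[...,0]<.13)&(abs(t[...,1])<.07)&(W[...,2]>.07)&(W[...,2]<.22)&(f[...,1]>f[...,0]+4)
        S=np.c_[t[m][:,0],W[m][:,2]]
        if len(S)>50:
            vx,vy,_,_=cv2.fitLine(S.astype(np.float32),cv2.DIST_HUBER,0,.01,.01).ravel();
            if vy<0: vx,vy=-vx,-vy
            print('lid angle ~',np.arctan2(vy,-vx).round(3),len(S))
E
python3 pk2.py g
```

```text
t 10.5833 pos [ 0.3871 -0.2197  0.1391] tin [-0.1645  0.0059] jaw ang 9.87 turn -0.002 F [ 0.3 -1.3 -0.3] w 0.0938
[0.04, -0.13, 11.5]
joints [ 11.7  28.9  20.1 123.8 -19.2  30.   56.1]
wrist [ 277  156   55   83 4369] [ 372.6 -222.1] [52.9 84.1] 10.3 tin [-0.1784  0.0011]
wrist [416 165  41  78 528] [ 500.8 -205. ] [81.9  3.3] 79.2 tin [-0.0549  0.0394]
wrist [386 273  17  36 199] [ 484.2 -308.1] [39.5  1.4] 81.1 tin [-0.054 -0.065]
lid angle ~ 1.671 991
```

View pics/wrist_g.png

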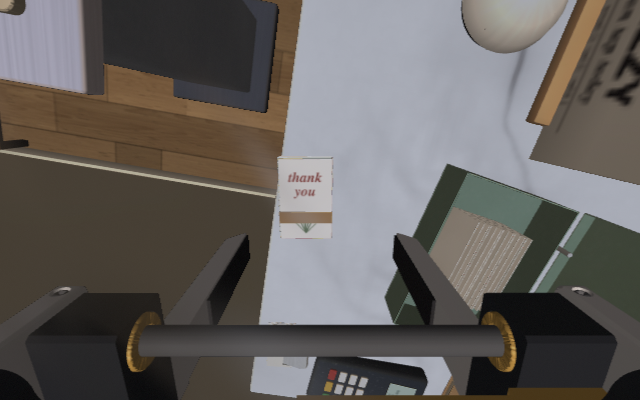

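View pics/scene_g.png

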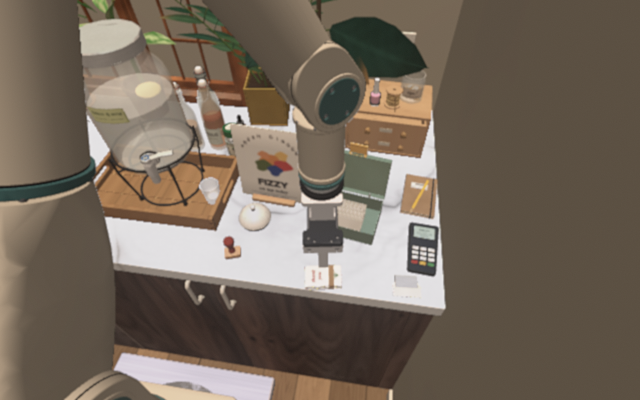

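The pack at wrist px (305,198) sits between the jaws. I'll descend half-way and watch the joints.

drive_tool(
  moves=[
    [0,0,0,1.5,0],
    [0,0,0,3.5,0],
    [0,0,0,5.5,0],
    [0,0,0,6.5,0],
    [0,0,0,6.5,0],
  ],
)

```text
time_s: 11.15
tool_pos: [0.3855, -0.2194, 0.0724]
orientation: [[-0.171, 0.985, -0.003], [0.985, 0.171, 0.001], [0.001, -0.003, -1.0]]
wrist_force: [-0.0, -0.5, 0.7]
grip_width: 0.0941
```

```bash
python3 -c "
from rig import *;from h import *
s=sense();shifts(s,[],10);print(np.round(s['joints'],1))"
```

```text
t 11.15 pos [ 0.3855 -0.2194  0.0724] tin [-0.1662  0.006 ] jaw ang 9.82 turn -0.003 F [-0.  -0.5  0.7] w 0.0941
[ 16.6  36.   13.6 126.5 -23.8  19.9  60.1]
```

drive_tool(
  moves=[
    [0,0,0.5,0.5,0],
    [0,0,0.6,1.5,0],
    [0,0,0.6,2.5,0],
    [0,0,0.6,2.7,0],
    [0,0,0.6,2.7,0],
  ],
)

```text
time_s: 11.57
tool_pos: [0.3913, -0.2182, 0.045]
orientation: [[-0.171, 0.985, -0.003], [0.985, 0.171, 0.001], [0.001, -0.003, -1.0]]
wrist_force: [-0.2, -0.2, 0.7]
grip_width: 0.0938
```

```bash
python3 -c "
from rig import *;from h import *
s=sense();shifts(s,[],10);print(np.round(s['joints'],1))"
```

```text
t 11.5667 pos [ 0.3913 -0.2182  0.045 ] tin [-0.1606  0.0081] jaw ang 9.83 turn -0.003 F [-0.2 -0.2  0.7] w 0.0938
[ 17.9  39.3  11.2 126.5 -25.6  16.4  61.2]
```

drive_tool(
  moves=[
    [0,0,0,0.6,0],
    [0,0,0,1.2,0],
    [0,0,0.05,1.6,0],
    [0,0,0.3,1.7,0],
    [0,0,0.6,1.75,0],
    [0,0,0.9,1.8,0],
    [0,0,1.2,1.85,0],
    [0,0,1.2,1.85,0],
  ],
)

```text
time_s: 12.23
tool_pos: [0.4041, -0.216, 0.0265]
orientation: [[-0.172, 0.985, -0.002], [0.985, 0.172, 0.001], [0.001, -0.002, -1.0]]
wrist_force: [-0.0, 0.0, -0.7]
grip_width: 0.0938
```

```bash
python3 -c "
from rig import *;print(sense()['joints'])"; python3 pk2.py h
```

```text
[ 17.39095231  41.89406658  10.66050174 125.39082321 -28.26721803
  15.07264729  62.70412313]
t 12.2333 pos [ 0.4041 -0.216   0.0265] tin [-0.1484  0.0124] jaw ang 9.88 turn -0.002 F [-0.   0.  -0.7] w 0.0938
[-0.05, -1.86, 0.25]
joints [ 17.4  41.9  10.7 125.4 -28.3  15.1  62.7]
wrist [  224   184   106   124 10459] [ 379.3 -221. ] [64.1 83.8] 10.2 tin [-0.172   0.0034]
wrist [ 451  198   65   97 1465] [ 502.4 -196.4] [64.7  5.6] 77.4 tin [-0.0547  0.0482]
wrist [392 233  26  34 287] [ 453.2 -204.9] [21.2  9.6] 66.4 tin [-0.1018  0.0316]
wrist [393 357  33  38 532] [ 485.  -303.2] [48.7  1.9] 80.9 tin [-0.054  -0.0601]
lid angle ~ 1.688 985
```

View pics/wrist_h.png

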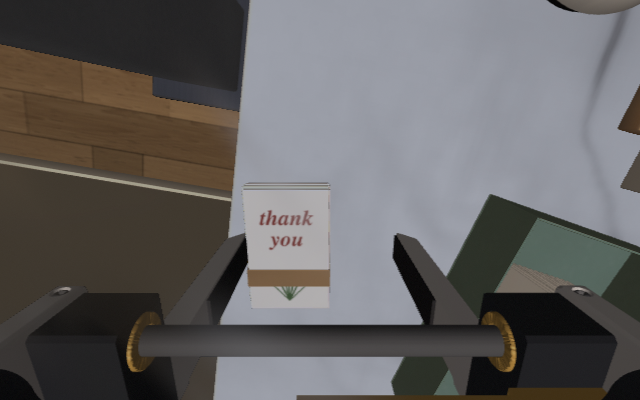

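View pics/scene_h.png

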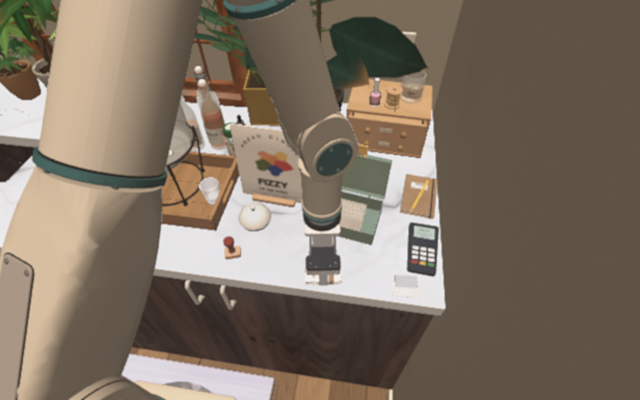

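The near finger touches the pack's left edge (px 246,240) and has slid it about 10 mm. Now I narrow the jaws, which pushes the pack further out, and then push along the tin's axis.

drive_tool(
  moves=[
    [30,0,0.1,0,0],
    [60,0,0.2,0,0],
    [85,0,0.3,0,0],
    [85,0,0.4,0,0],
    [85,0,0.5,0,0],
    [85,0,0.5,0,0],
  ],
  grip_force=5,
)

```text
time_s: 12.88
tool_pos: [0.4086, -0.2153, 0.0265]
orientation: [[-0.171, 0.985, -0.002], [0.985, 0.171, 0.001], [0.001, -0.002, -1.0]]
wrist_force: [-3.1, -0.6, 2.1]
grip_width: 0.0628
```

```bash
python3 pk2.py i;  python3 -c "
from rig import *;from h import *
shifts(sense(),[t2w(-.112,.005,.0265)],-9.6)"
```

```text
t 12.8833 pos [ 0.4086 -0.2153  0.0265] tin [-0.144   0.0139] jaw ang 9.87 turn -0.002 F [-3.1 -0.6  2.1] w 0.0628
[-0.05, -2.33, 0.26]
joints [ 16.9  42.   11.  124.8 -28.3  15.6  62.3]
wrist [  249   184   107   124 10460] [ 399.1 -217.6] [64.1 83.9] 10.1 tin [-0.153  0.01 ]
wrist [ 440  198   66   95 1455] [ 501.8 -199.6] [71.5  5.6] 77.4 tin [-0.0548  0.0449]
wrist [369 233  24  33 228] [ 442.6 -206.5] [20.6  9.6] 64.3 tin [-0.112   0.0283]
wrist [387 359  23  36 379] [ 483.7 -310.9] [32.5  1.9] 80.6 tin [-0.0541 -0.0679]
lid angle ~ 1.69 990
t 13.0333 pos [ 0.4085 -0.2153  0.0265] tin [-0.1441  0.0138] jaw ang 9.86 turn 0.34 F [-2.2 -0.9  1.5] w 0.0625
[-1.9, 2.73, -0.0]
```

View pics/wrist_i.png

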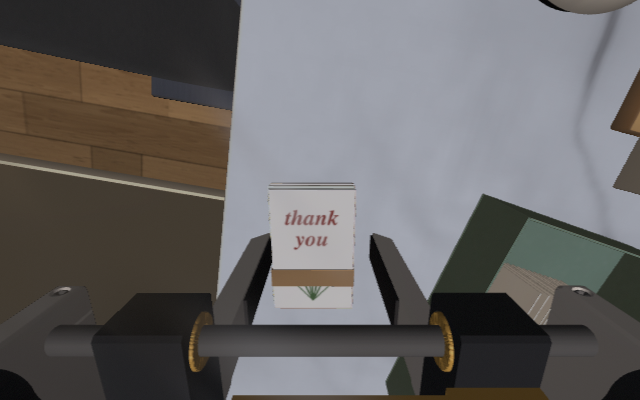

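drive_tool(
  moves=[
    [85,-0.15,0.3,0,0.05],
    [85,-0.4,0.65,0,0.1],
    [85,-0.65,1.0,0,0.15],
    [85,-0.9,1.4,0,0.2],
    [85,-1.2,1.8,0,0.25],
    [85,-1.5,2.2,0,0.3],
    [85,-1.75,2.5,0,0.34],
    [85,-1.9,2.7,0,0.34],
    [85,-1.9,2.7,0,0.34],
  ],
)

```text
time_s: 13.78
tool_pos: [0.4391, -0.2295, 0.0264]
orientation: [[0.166, 0.986, -0.002], [0.986, -0.166, 0.0], [-0.0, -0.002, -1.0]]
wrist_force: [-0.3, -0.2, 0.4]
grip_width: 0.0629
```

```bash
python3 pk2.py j
```

```text
t 13.7833 pos [ 0.4391 -0.2295  0.0264] tin [-0.1116  0.005 ] jaw ang -9.53 turn -0.341 F [-0.3 -0.2  0.4] w 0.0629
[0.08, -5.41, 0.25]
joints [ 12.7  44.   17.5 119.9 -35.3  21.2  49.5]
wrist [ 405  128   24  145 1057] [ 500.5 -207.7] [87.8  5. ] 78.2 tin [-0.0547  0.0367]
wrist [  250   162   122   143 10798] [ 432.9 -221.6] [62.9 84.3] 8.5 tin [-0.1191  0.0117]
wrist [368 233  24  34 234] [ 474.1 -232. ] [20.4  9.1] 45.5 tin [-0.0766  0.0083]
lid angle ~ 1.67 997
```

View pics/wrist_j.png

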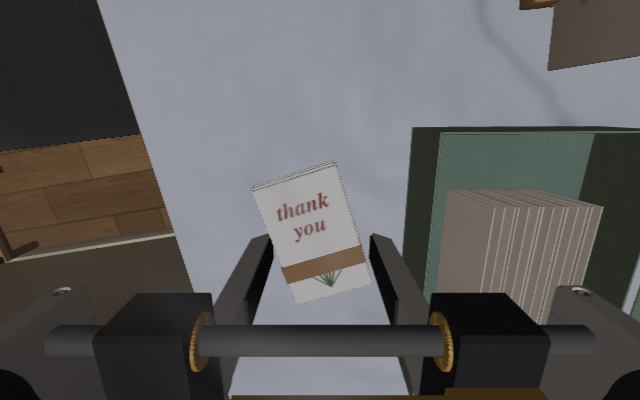

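The pack is at tin x ≈ -119 mm and still turned about 18°. A gentle squeeze with the flat pads will square it to the tin before the last push from behind.

drive_tool(
  moves=[
    [100,0,0,0,0],
    [115,0,0,0,0],
    [120,0,0,0,0],
    [120,0,0.1,0,0],
    [120,0,0.3,0,0],
    [120,0,0.5,0,0],
    [120,0,0.7,0,0],
    [120,0,0.7,0,0],
  ],
  grip_force=4,
)

```text
time_s: 14.6
tool_pos: [0.4461, -0.2306, 0.0265]
orientation: [[0.166, 0.986, -0.001], [0.986, -0.166, 0.0], [-0.0, -0.001, -1.0]]
wrist_force: [-0.0, 0.2, 1.1]
grip_width: 0.0588
```

```bash
python3 pk2.py k
```

```text
t 14.6 pos [ 0.4461 -0.2306  0.0265] tin [-0.1045  0.005 ] jaw ang -9.55 turn -0.341 F [-0.   0.2  1.1] w 0.0588
[0.08, -6.13, 0.25]
joints [ 12.3  44.3  18.  118.9 -35.1  22.   49. ]
wrist [395 128  21 134 842] [ 501.3 -203.6] [79.5  4.5] 78.1 tin [-0.0546  0.0409]
wrist [  253   162   137   143 10957] [ 449.  -221.8] [78.3 84.5] 8.7 tin [-0.1031  0.0142]
lid angle ~ 1.676 999
```

View pics/wrist_k.png

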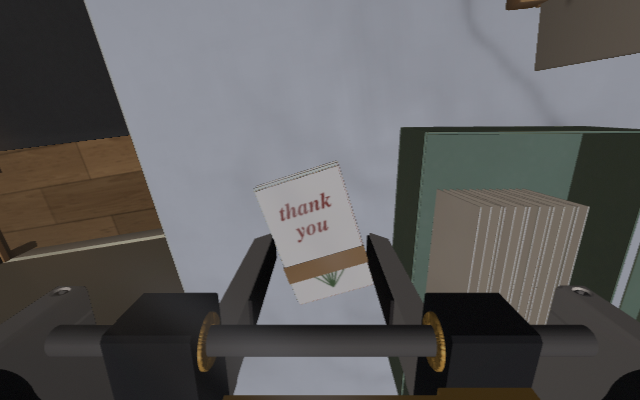

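drive_tool(
  moves=[
    [130,0,0,0,0],
    [130,0,0,0,0],
    [130,0,0,0,0],
    [130,0,0,0,0],
    [130,0,0,0,0],
    [130,0,0,0,0],
  ],
  grip_force=8,
)

```text
time_s: 15.25
tool_pos: [0.4461, -0.2307, 0.0265]
orientation: [[0.166, 0.986, -0.001], [0.986, -0.166, -0.0], [-0.0, -0.001, -1.0]]
wrist_force: [0.3, -0.4, -0.2]
grip_width: 0.0586
```

```bash
python3 pk2.py l
```

```text
t 15.25 pos [ 0.4461 -0.2307  0.0265] tin [-0.1045  0.005 ] jaw ang -9.55 turn -0.341 F [ 0.3 -0.4 -0.2] w 0.0586
[0.08, -6.13, 0.26]
joints [ 12.3  44.3  18.  118.9 -35.2  22.   49. ]
wrist [395 128  22 133 854] [ 501.1 -203.7] [79.8  5.2] 77.5 tin [-0.0548  0.0408]
wrist [  253   162   136   143 10925] [ 449.2 -221.3] [72.1 90.6] 17.8 tin [-0.103   0.0148]
lid angle ~ 1.682 990
```

View pics/wrist_l.png

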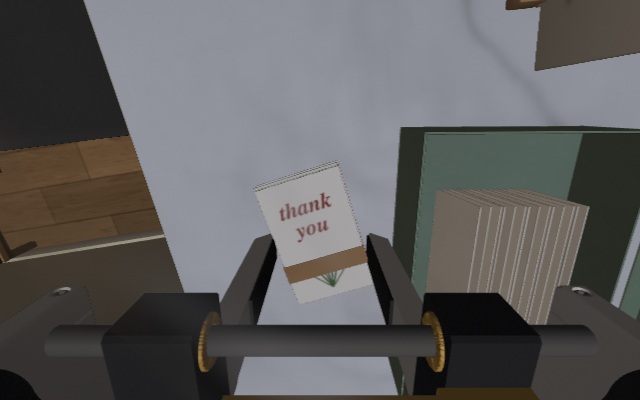

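The squeeze jams without turning the pack, as the pads bind on its edges. I'll release and lift clear, then push from behind with both fingertips, pack-aligned first.

drive_tool(
  moves=[
    [110,0,0,0,0],
    [80,0,0,0,0],
    [75,0,0,0,0],
    [75,0,0,0,0],
    [75,0,0,-0.5,0],
    [75,0,0,-1.2,0],
    [75,0,0,-2.5,0],
    [75,0,0,-4.5,0],
    [100,0,-0.5,-7,0],
    [120,0,-1.5,-9,-0.12],
    [120,0,-3,-9,-0.24],
    [120,0,-4,-9,-0.36],
  ],
)

```text
time_s: 16.4
tool_pos: [0.4065, -0.2242, 0.1184]
orientation: [[-0.198, 0.98, 0.001], [0.98, 0.198, -0.001], [-0.002, 0.001, -1.0]]
wrist_force: [-0.8, 0.4, -1.7]
grip_width: 0.0495
```

drive_tool(
  moves=[
    [120,0,0,0,-0.12],
    [120,0,0,0,-0.24],
    [120,0,0,0,-0.36],
    [120,0,0,0,-0.48],
    [120,0,0,0,-0.6],
    [120,0,0,0,-0.72],
    [120,0,0,0,-0.84],
    [120,0,0,0,-0.96],
    [120,0,0,0,-1.08],
    [120,0,0,0,-1.2],
    [120,0,0,0,-1.32],
    [120,0,0,0,-1.44],
  ],
)

```text
time_s: 17.4
tool_pos: [0.4064, -0.2246, 0.119]
orientation: [[-0.997, -0.074, 0.001], [-0.074, 0.997, -0.003], [-0.001, -0.003, -1.0]]
wrist_force: [0.5, -0.3, 0.5]
grip_width: 0.0497
```

```bash
python3 pk2.py m;python3 -c "
from rig import *;print(sense()['joints'])"
```

```text
t 17.4 pos [ 0.4064 -0.2246  0.119 ] tin [-0.1446  0.0043] jaw ang 94.25 turn 1.47 F [ 0.5 -0.3  0.5] w 0.0497
[2.03, 0.66, 9.5]
joints [ 27.4  30.8  -2.9 121.7   3.4  27.5 116.2]
wrist [ 275  214   89   58 4230] [ 446.2 -222.6] [53.9 83.6] 8.5 tin [-0.1058  0.0129]
wrist [211 266  34  14 246] [ 483.8 -312.7] [30.7  2.1] 81.1 tin [-0.0537 -0.0697]
wrist [276 280  95  27 743] [ 499.6 -215.9] [97.3  2.6] 81.1 tin [-0.0542  0.0285]
lid angle ~ 1.673 979
[ 27.37826235  30.78001712  -2.79679088 121.65441477   3.23027066
  27.50032197 115.84399602]
```

View pics/wrist_m.png

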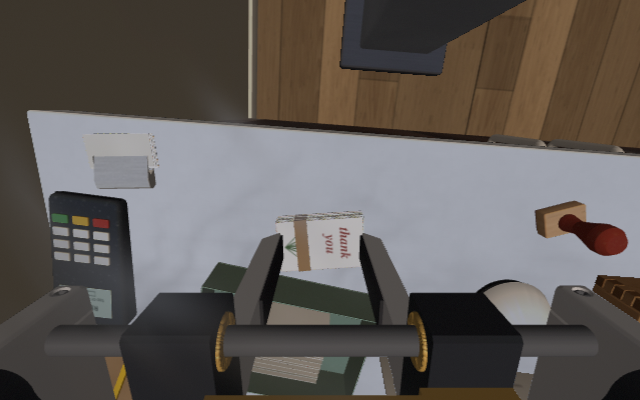

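The pack is now at tin (-106, +13) mm, turned 18°. The jaws are roughly parallel behind it, so I'll lower.

drive_tool(
  moves=[
    [120,0.4,0,1.5,0],
    [120,0.5,0,3.5,0],
    [120,0.5,0,5.5,0],
    [120,0.5,0,7,0],
    [120,0.5,0,7.5,0],
    [120,0.5,0,7.5,0],
  ],
)

```text
time_s: 18.05
tool_pos: [0.4008, -0.2248, 0.0431]
orientation: [[-0.998, -0.063, -0.001], [-0.063, 0.998, -0.002], [0.001, -0.001, -1.0]]
wrist_force: [-0.7, -0.2, 0.3]
grip_width: 0.05
```

```bash
python3 pk2.py n
```

```text
t 18.05 pos [ 0.4008 -0.2248  0.0431] tin [-0.1501  0.0032] jaw ang 93.62 turn 1.459 F [-0.7 -0.2  0.3] w 0.05
[1.46, 0.6, 1.91]
joints [ 26.9  39.2  -1.7 124.8   4.2  16.1 115.1]
wrist [ 267  257  108   68 6070] [ 446.1 -224.4] [53.6 79.8] 7.5 tin [-0.1055  0.0112]
wrist [297 357  94  19 813] [ 502.2 -201. ] [73.7  3.4] 80.1 tin [-0.0542  0.0436]
lid angle ~ 1.687 992
```

View pics/wrist_n.png

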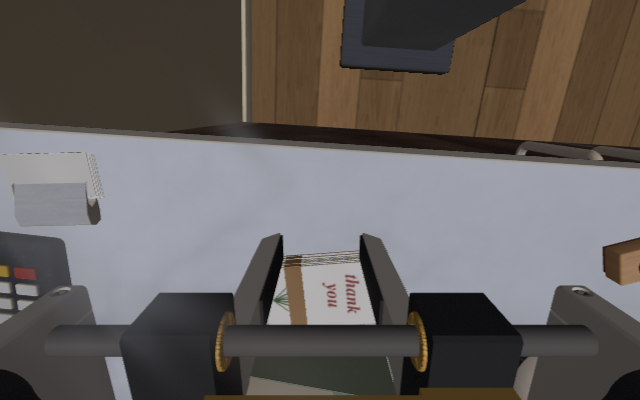

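drive_tool(
  moves=[
    [120,-0.4,0,0.3,0],
    [120,-0.5,0,0.8,0],
    [120,-0.5,0,1.3,0],
    [120,-0.55,0,1.6,0],
    [120,-0.6,0,1.65,0],
    [120,-0.6,0,1.65,0],
  ],
)

```text
time_s: 18.7
tool_pos: [0.4077, -0.2248, 0.0277]
orientation: [[-0.998, -0.064, 0.002], [-0.064, 0.998, -0.002], [-0.001, -0.002, -1.0]]
wrist_force: [0.1, -0.1, -0.5]
grip_width: 0.0502
```

```bash
python3 -c "
from rig import *;from h import *
s=sense();shifts(s,[t2w(-.125,.008,.026),t2w(-.114,.006,.026)]);print(np.round(s['joints'],2))"
```

```text
t 18.7 pos [ 0.4077 -0.2248  0.0277] tin [-0.1434  0.0043] jaw ang 93.68 turn 0.232 F [ 0.1 -0.1 -0.5] w 0.0502
[-1.87, -0.07, 0.18]
[-2.9, -0.51, 0.18]
[ 26.48  41.23  -1.65 124.3    4.7   14.39 114.37]
```

Clear of the limit. I'll push slowly towards the tin while squaring the jaws to it.

drive_tool(
  moves=[
    [120,-0.3,0,0.05,0.02],
    [120,-0.6,0,0.1,0.05],
    [120,-0.9,0,0.15,0.09],
    [120,-1.2,-0.02,0.18,0.13],
    [120,-1.5,-0.04,0.18,0.17],
    [120,-1.75,-0.07,0.18,0.2],
    [120,-1.9,-0.1,0.18,0.232],
    [120,-1.9,-0.1,0.18,0.232],
  ],
)

```text
time_s: 19.37
tool_pos: [0.4276, -0.2248, 0.026]
orientation: [[-0.986, 0.169, 0.003], [0.169, 0.986, -0.003], [-0.003, -0.002, -1.0]]
wrist_force: [0.3, 1.7, -0.0]
grip_width: 0.0495
```

```bash
python3 pk2.py o; python3 -c "
from rig import *;from h import *
s=sense();shifts(s,[t2w(-.114,.006,.026)])"
```

```text
t 19.3667 pos [ 0.4276 -0.2248  0.026 ] tin [-0.1237  0.0077] jaw ang 80.28 turn 1.227 F [ 0.3  1.7 -0. ] w 0.0495
[4.21, -0.21, 0.19]
joints [ 23.8  42.    0.8 121.8  -1.7  16.  106.3]
wrist [ 260  233  122   92 6488] [ 451.7 -229.1] [74.2 65.4] 80.2 tin [-0.0993  0.0074]
lid angle ~ 1.692 995
t 19.5167 pos [ 0.4269 -0.2248  0.026 ] tin [-0.1244  0.0076] jaw ang 80.39 turn -0.0 F [ 0.1  0.2 -0.4] w 0.0497
[-1.04, -0.16, 0.01]
```

View pics/wrist_o.png

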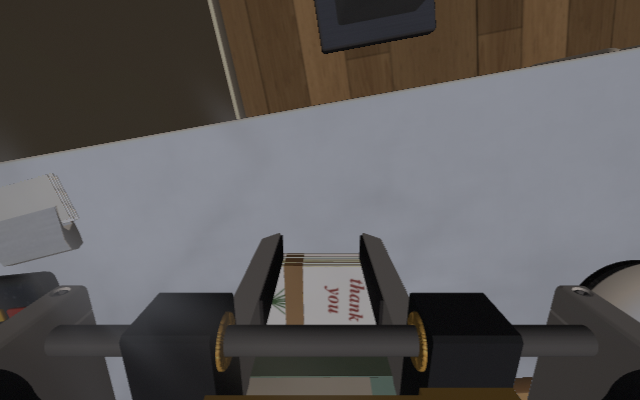

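The pack has turned square to the jaws and the tin. I'll push the last millimetres, watching the force.

drive_tool(
  moves=[
    [120,-0.2,0,0,0],
    [120,-0.4,0,0,0],
    [120,-0.6,0,0,0],
    [120,-0.75,0,0,0],
    [120,-0.85,0,0,0],
    [120,-0.85,0,0,0],
  ],
)

```text
time_s: 20.02
tool_pos: [0.4333, -0.2259, 0.0259]
orientation: [[-0.986, 0.167, -0.002], [0.167, 0.986, -0.002], [0.001, -0.002, -1.0]]
wrist_force: [-4.6, 1.0, 4.4]
grip_width: 0.0495
```

drive_tool(
  moves=[
    [120,-0.1,0,0,0],
    [120,-0.2,0,0,0],
    [120,-0.2,0,0,0],
  ],
)

```text
time_s: 20.27
tool_pos: [0.4334, -0.2259, 0.0258]
orientation: [[-0.986, 0.168, -0.005], [0.168, 0.986, -0.0], [0.005, -0.001, -1.0]]
wrist_force: [-6.5, 0.0, 5.4]
grip_width: 0.0498
```

The force rises to about 6 N with no further travel, so the pack is against the wall. I'll back off and look.

drive_tool(
  moves=[
    [120,0.2,0,0,0],
    [120,0.5,0,0,0],
    [120,1,0,-0.2,0],
    [120,1.2,0,-1.5,0],
    [120,1.5,0,-4,0],
    [120,2,0,-7,0],
    [120,2.5,0,-10,0],
    [120,2.5,0,-13,0],
    [120,2.5,0,-13,0],
  ],
)

```text
time_s: 21.02
tool_pos: [0.4127, -0.2232, 0.1607]
orientation: [[-0.986, 0.168, 0.005], [0.168, 0.986, -0.005], [-0.005, -0.004, -1.0]]
wrist_force: [0.4, 0.5, -0.0]
grip_width: 0.0498
```

```bash
python3 pk2.py p; python3 - <<'E'
from h import *
E
```

```text
t 21.0167 pos [ 0.4127 -0.2232  0.1607] tin [-0.1387  0.0068] jaw ang 80.34 turn 1.228 F [ 0.4  0.5 -0. ] w 0.0498
[2.78, -0.06, 13.66]
joints [ 23.6  26.7   1.8 119.1  -1.2  33.8 106.5]
wrist [ 281  218   80   50 3660] [ 469.7 -234.1] [89.4 54.9] 80.3 tin [-0.0806  0.0055]
lid angle ~ 1.698 988
```

View pics/wrist_p.png

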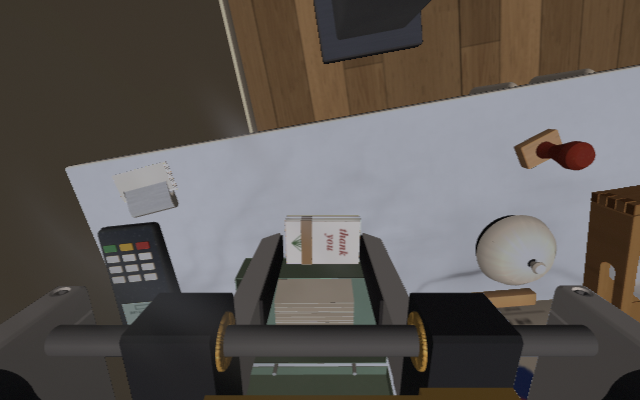

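View pics/scene_p.png

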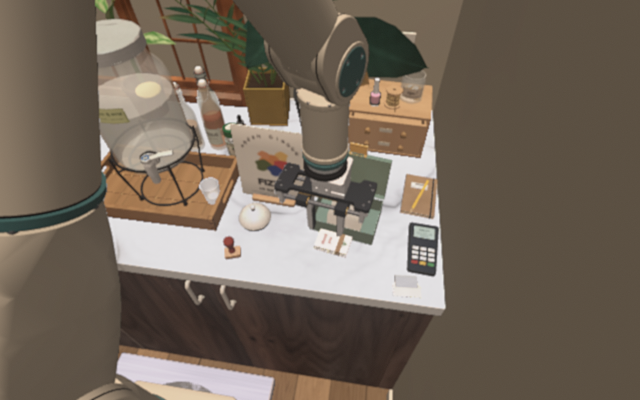

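The pack at wrist px (322,238) is flush and square at tin (-81, +5) mm. One last check of the lid angle, from the tab's position.

```bash
python3 - <<'E'
from rig import *
from h import *
g=np.load('top_d.npz')
for g in (g,grab_frame('top')):
    W=cloud(g);f=g['frame'].astype(int)
    m=np.zeros(f.shape[:2],bool);m[138:158,330:362]=True
    m&=(f[...,0]-f[...,2]>50)&(W[...,2]>.12)
    S=W[m];print(len(S))
    if len(S)<5: continue
    t=(S[:,:2]-O)@X;vec=np.c_[t-.059,S[:,2]-.047]
    print(np.percentile(t,[5,50,95]),np.percentile(S[:,2],[5,50,95]))
    i=S[:,2]>np.percentile(S[:,2],70)
    print('angle est',np.median(np.arctan2(10,-142)-np.arctan2(vec[i,1],vec[i,0])))
E
python3 -c "
from rig import *
job_done()"
```

```text
193
[0.0810073  0.08954091 0.0939517 ] [0.16059128 0.17038332 0.18680509]
angle est 1.7358873160076729
190
[0.08074345 0.08967534 0.09374845] [0.16016768 0.17059868 0.18765996]
angle est 1.7352024263231776
the job is handed in; nothing more can be done
```

The lid is open and leaning on its stop, and the pack rests squarely against the tin's front wall. I handed the job in at about 21 s of the 54 s allowed; it reports no verdict.

- **Lid:** I gripped the brass tab's side edges with the fingertips, swung it along its arc past the balance point, and let go. The tab's last measured position gives about 1.735 rad. A rougher fit to the lid panel read about 1.69 rad. The two disagree slightly, but both are above 1.6.
- **Pack:** The last wrist view puts it at x = -0.081 m and y = +0.005 m in the tin frame, with its long side within about 1° of the wall. It lay flat, and the push stopped at about 6 N against the wall.
- **What didn't work:** The first try behind the pack ran joint 6 almost to its lower limit (13.7° against 13.31°), so I backed off before passing it. I pushed the pack out with one finger straddling it, then finished with both fingertips from behind. Along the way I tried a gentle squeeze to turn the pack, and it did not turn it.
- **Bell, stamp and card reader:** I never went near them. They look undisturbed in the last pictures, but I did not measure their final positions.

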